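# Hook and latch the cover of an energy-storage module

## Robot

A 7-joint arm with a two-finger parallel gripper is mounted at the origin on the work surface. World frame = base frame: x ahead of the robot, y to its left, z up, the work surface at z = 0. Lengths are in m, angles in rad, forces in N, time in s.
With the tool pointing down it reaches from about 0.425 to 0.875 m from the base axis. Payload 4.7 kg.
Tool frame: the origin (TCP) lies midway between the tips of the shut fingers; the grasp point (between the pads) lies 19 mm behind it; z points along the fingers, y is the line along which they close (so a half turn about z gives the same grasp; the last joint's range is limited). The gripper opens to 85 mm and grips with 20 to 120 N. Pads are 22 mm wide; open, the fingers measure 114 mm over their backs; the gripper's body (76 mm by 85 mm) begins 54 mm behind the grasp point. The pads swing forward as they close: fully open they stand 13 mm farther back than shut.
Start: joints at [-1.314, 0.321, -0.07, 1.45, 0.023, 1.371, -0.057], TCP at [0.156, 0.631, 0.231] pointing down, gripper open.
Joint ranges: [-2.86, 2.86], [-0.3, 2.09], [-1.38, 1.24], [0.06, 2.45], [-1.56, 4.7], [0.09, 2.05], [-2.69, 2.69]. Speed limits (rad/s): [2.57, 2.57, 3.14, 3.14, 3.14, 3.14, 3.14].

## Interface

Orientations are given as a 3x3 rotation matrix whose columns are the frame's x, y, z axes.
In Python, from workcell import arm gives the robot as it stands.
- The arm moves only by the shell command python3 -m inch 'ROWS' [FORCE]. ROWS is text: rows parted by semicolons, each of 7 numbers parted by spaces: the shift along the tool's x, y, z scaled (see below), then the turn, a rotation vector about the tool's x, y, z scaled (see below), then the opening, from -1 (shut) to 1 (fully open). In form: dx dy dz wx wy wz fingers; .... A call has 1 to 8 rows; each row shifts and turns the commanded pose from where the row before left it, along the tool's axes as they then stand; what a row does not reach is not made up. The controller multiplies each number of a shift by 0.02 m and each number of a turn by 0.08 rad. A row lasts 1/12 s, in which the tool goes at most 41.7 mm and 7.16 degrees, less where a joint would pass 70% of its speed; a pose out of reach is approached as far as the arm can. A call with a number of a shift or a turn outside -1 to 1 is refused whole. A call with a gripper value outside its range is refused whole. The fingers move at their own pace and stop on an object; FORCE is the grip in N (left out, the last holds). Time passes only in rows, so rows that do not move let the fingers close. It gives the time, the measured TCP pose, the force, the opening and the grip force at its end, in the units of the state.
- arm.state(): the state, without advancing time (a new reading comes with each control period).
- arm.capture(name): name is "side" or "top" or "wrist"; returns the picture (384x512x3 uint8, blue, green, red); there is no depth.
- arm.camera_params(name): a dict with "fx", "fy", "cx", "cy" (pixels), "R" (3x3) and "t" (3): a world point X has camera coordinates R X + t. Camera axes: x right, y down, z forward; pixel columns grow to the right and rows downward; lengths in m; the calibration is good to about 2 mm. A picture is of the moment at which its call begins: read the wrist's pose just before it. camera_params takes no time and is no camera call; for the wrist camera it gives the pose at the moment of the call.
- arm.hand_in(): hands the job in; it is judged then, once.
Trained networks look in the newest picture that a camera, given by its name, has taken for a name from the list of things; names that differ only in an ending like _2 or _b are one class to them, and where a whole thing is asked for, a point or a joint stands for the part that bears it (a point fixed in the world has none). Each returns a list of dicts, best first, with "score" (0 to 1); they miss things now and then, are a little off and sometimes report something else, mostly with a low value. They report only what shows in the picture. A call takes as long as a camera call. They do not tell look-alikes from the thing itself.
- arm.look_for(camera, target): "location" ([x, y, z] in m, in the coordinates of the camera as it stood for that picture, good to about 4 mm: the middle of the surface that is visible of it).
- arm.mark_of(camera, target): "location" ([x, y, z] in m, in the coordinates of the camera as it stood for that picture, good to about 4 mm: a listed point, or the origin of a listed thing).
The state is a dict: "time_s": time; "joint_pos": joint angles; "qd": joint speeds; "effort": joint torques, N m; "position": TCP position; "tool_rot": TCP orientation; "contact_force": force on the tool from outside, world axes, zero at the start; "torque": the same for the moment, N m; "gripper_width": opening from 0.0 (shut) to 1.0 (fully open); "gripper_force": force on a finger pad.
Only numpy, scipy, OpenCV 4.12 (cv2) and the standard library are available. Lean on these libraries where they do the work, as an engineer would, in place of code of your own. Each camera call takes 0.05 s, during which the arm holds its last target. There are 200 camera calls.

## Task

Fit the loose white cover onto the open module case: hold it tilted and hook its lip under the case's ledge, then swing the other end down and press it gently until the spring catch snaps over it, so that the cover lies fully home, flush and latched; then let go. Feel for the ledge and use no more than moderate hand force (never more than about 25 N on the case), and leave the capacitor, screwdriver and parts tray alone.

Things in the scene. Friction and masses are not known exactly. Their poses are not given: they have to be found in the camera images.
- case: Grey module case, fixed to the bench, 266 (x) x 150 (y) x 70 mm, open on top, blue cells inside (tops at z = 50). Origin: centre of underside; z up; ledge at its -x end, catch at its +x end. The aluminium frame on top is NOT measured: it is fixed in slotted holes up to 18 mm off nominal along case x, either way (hidden: feel or see it). Places below are for the nominal frame, case axes, mm.
- ledge (a point): NOMINAL middle of the ledge's lower free edge, at (-82.5, 0, 83.5) on the case; the true edge is up to 18 mm off along case x. The ledge spans x -130 to -82.5 and 125 in y, z 83.5 to 89.5, with empty space under it down to z = 50 as far as x = -127. The frame with ledge, rests, walls and catch moves as one and does not slip below 200 N.
- seat (a point): NOMINAL middle of the cover's seat, at (0, 0, 76) on the case. The cover's underside lies on rests (top z = 76) along both sides (|y| over 54, x over -60) and the far end. Side walls' inner faces at y = +-62.5, tops z = 89.5. Far wall's face at x = 81, top z = 107 (a 44 mm notch for the catch): opening 163.5 x 125 for a body 160 x 120. Only with the body within 3 mm of the ledge does the far end go down.
- catch (a joint): Spring catch, 40 mm wide, mid far (+x) end; m: 0 = sprung out, up to 0.010 as pushed to +x. Its nose stands out of the far wall by 5.5 mm to x = 75.5, underside z = 91; above it a 65 degree bevel rises to z = 107 at x = 83. The cover's end pressed down on the bevel (5 to 15 N, more than its weight; spring 2 N + 0.25 N/mm) pushes it back; it snaps out over the seated cover, 3 mm above it.
- cover: Loose cover, 0.25 to 0.45 kg: white pan 160 (x) x 120 (y) x 12 mm; starts flat on the bench, right way up. Origin: centre of the pan's underside, z up. A flat lip 70 mm wide, 4 mm thick (z 0 to 4) sticks 18 mm out of its -x end. Black bar handle on top. Seated, its axes lie along the case's, underside at z = 76 on the case, lip under the ledge, x that of the frame within 2.5 mm.
- handle (a point): Middle of the cover's handle bar, at (0, 0, 34) mm on the cover. Bar 12 mm thick (x), 80 long (y), 20 high (z 24 to 44), on posts at y = +-35; grip it across its thickness.
- lip_tip (a point): Middle of the lip's free end, at (-98, 0, 2) mm on the cover
- far_edge (a point): Middle of the lower edge of the cover's other end, at (80, 0, 0) mm on the cover; this end goes under the catch. Press on the flat top near it (x = 25 to 65 mm, z = 12).
- capacitor: Bystander: blue capacitor can, 35 mm diameter, 62 mm high, standing; origin in its underside
- driver: Bystander: screwdriver lying on the bench
- tray: Bystander: grey parts tray 100 x 140 x 30 mm; origin under its centre
Mind the look-alikes: they are no part of the job. What is shaped like the cover but red or turquoise is not meant.

How it is judged:
By the outcome, as a careful person would: the job done as asked, in the order asked, and still so for the second after the job is handed in, with the robot touching nothing.
It also fails if it takes over 64 s, if anything falls off the work surface, if the arm or the gripper's body presses on something with over 40 N, if the wrist force passes 120 N, or if a joint passes its speed limit or range.

## Working session

There is one attempt and no reset: what is moved stays moved. The work goes in short steps, Python scripts to look and compute and a shell command to move; the robot and the scene stay as the last step left them, time stands still between calls to the robot, and variables do not carry over. Pictures are saved under pics/ and viewed, at most 10 in all, crops included, and the job is handed in when it is done.

```bash
mkdir -p pics; ls
cat > h.py <<'E'
import numpy as np, cv2
from workcell import arm
def shot(c,n):
    im=np.asarray(arm.capture(c)); cv2.imwrite(f'pics/{n}.png',im); return im
def w(c,p):
    k=arm.camera_params(c); return np.array(k['R']).T@(np.array(p)-np.array(k['t']))
def px(c,X):
    k=arm.camera_params(c); q=np.array(k['R'])@np.array(X)+np.array(k['t']); return np.array([k['fx']*q[0]/q[2]+k['cx'],k['fy']*q[1]/q[2]+k['cy']])
def find(c,t,m='mark_of'):
    for d in getattr(arm,m)(c,t)[:4]:
        X=w(c,d['location']); print(c,t,round(d['score'],2),X.round(4),px(c,X).round())
E
python3 - <<'E'
from h import *
a=shot('top','t0');b=shot('side','s0')
cv2.imwrite('pics/ts0.png',np.vstack([a,b])[:, :] if 0 else cv2.resize(np.hstack([a,b]),(800,300)))
cv2.imwrite('pics/t0b.png',cv2.resize(a,(800,600)))
for t in ['cover','handle','lip_tip','far_edge','case','ledge','seat','catch']: find('top',t)
for t in ['cover','handle','case','catch']: find('side',t)
print(arm.state())
E
```

```text
pics
top cover 0.9 [ 7.286e-01 -3.228e-01  7.000e-04] [371. 114.]
top cover 0.81 [ 0.4381 -0.3446 -0.0008] [383. 210.]
top cover 0.81 [ 0.1898 -0.3134 -0.0007] [377. 297.]
top cover 0.7 [ 0.5471 -0.1394  0.0012] [313. 173.]
top handle 0.9 [ 0.5402 -0.1374  0.0343] [314. 174.]
top handle 0.78 [ 0.737  -0.328   0.0328] [376. 108.]
top handle 0.62 [ 0.1885 -0.3127  0.0362] [381. 299.]
top handle 0.61 [ 0.4418 -0.3446  0.0329] [387. 207.]
top lip_tip 0.91 [ 0.3901 -0.2593  0.0023] [355. 226.]
top lip_tip 0.9 [ 0.2278 -0.2236 -0.0005] [345. 283.]
top lip_tip 0.81 [ 0.4451 -0.1457  0.0008] [316. 208.]
top lip_tip 0.64 [ 0.6366 -0.3396  0.0009] [378. 144.]
top far_edge 0.85 [ 0.1571 -0.3877 -0.0021] [404. 308.]
top far_edge 0.78 [ 0.6259 -0.1305  0.0009] [309. 147.]
top far_edge 0.66 [ 0.4782 -0.4111  0.0042] [406. 196.]
top far_edge 0.61 [ 0.8166 -0.3189 -0.0053] [368.  87.]
top case 0.9 [ 0.5537  0.1432 -0.0015] [217. 172.]
top ledge 0.81 [0.4722 0.1287 0.0875] [220. 195.]
top seat 0.92 [0.5522 0.1457 0.078 ] [214. 167.]Traceback (most recent call last):
  File "<stdin>", line 5, in <module>
  File "h.py", line 10, in find
    for d in getattr(arm,m)(c,t)[:4]:
             ~~~~~~~~~~~~~~^^^^^
ValueError: it knows: capacitor, case, cover, driver, far_edge, handle, ledge, lip_tip, seat, tray
```

View pics/t0b.png

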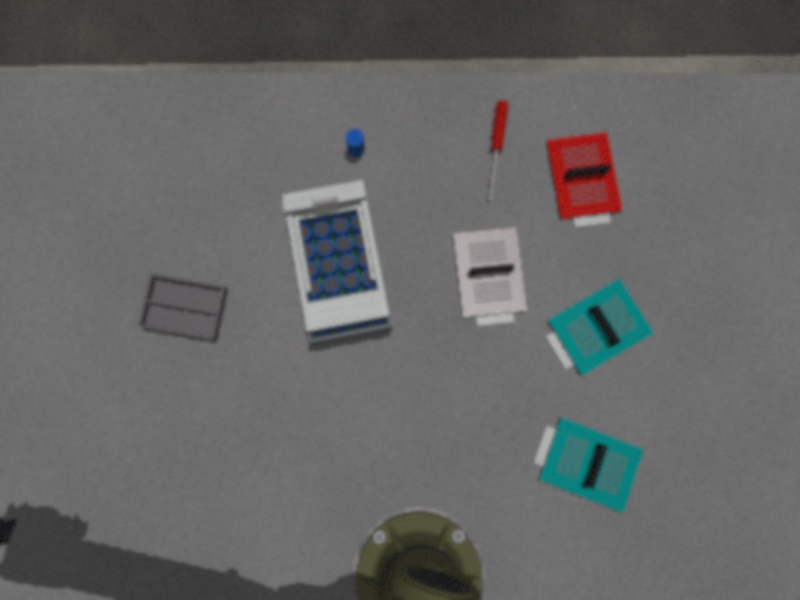

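View pics/s0.png

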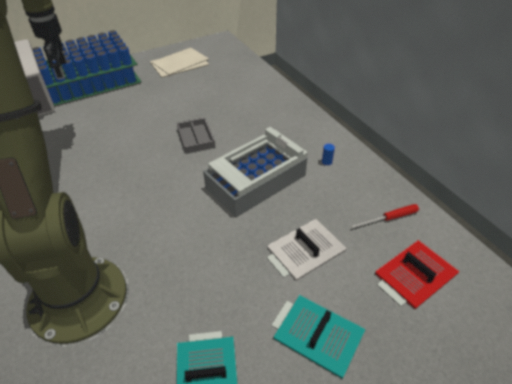

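The white cover is at top pixel (313,173). The look-alikes are red (376,108), turquoise (387,207) and turquoise (381,299), so I choose the white one. The case is at (217,172), with its ledge towards the robot.

Run:
```python
from h import *
s=arm.state(); print(s['position'],np.array(s['tool_rot']).round(3).tolist(),s['time_s'],s['contact_force'],s['gripper_width'])
k=arm.camera_params('wrist');R=np.array(k['R']);c=-R.T@k['t'];print('cam',c.round(3),R[2].round(3),k['fx'])
T=np.array(s['tool_rot']);print('cam in tool',(T.T@(c-np.array(s['position']))).round(3))
im=cv2.imread('pics/t0.png')[130:220,270:350];cv2.imwrite('pics/crop.png',cv2.resize(im,None,fx=5,fy=5))
```

```text
[0.15624723 0.63093307 0.23126529] [[-0.971, 0.24, 0.0], [0.24, 0.971, -0.0], [-0.0, -0.0, -1.0]] 0.45 [ 0.49293249 -0.45007408  0.50338456] 0.9980430834048106
cam [0.084 0.648 0.374] [ 0.284 -0.071 -0.956] 287.71665225463903
cam in tool [ 0.075 -0.001 -0.142]
```

View pics/crop.png

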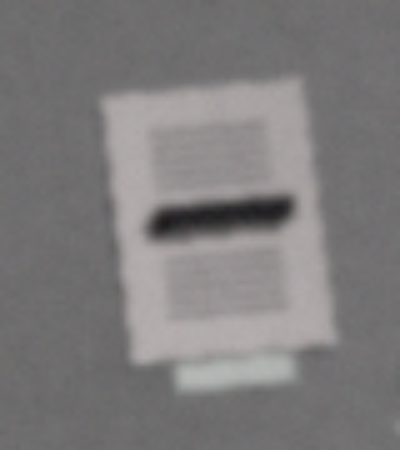

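The crop shows the white pan with the black bar at crop pixel (222,217) and the pale lip at the bottom, so it is the right one. I'll fly over the case first to look, then go on to the cover.

```bash
python3 -m inch '-.98 -.73 -.13 0 0 0 1;-.98 -.73 -.13 0 0 0 1;-.98 -.73 -.13 0 0 0 1;-.98 -.73 -.13 0 0 0 1;-.98 -.73 -.13 0 0 0 1;-.98 -.73 -.13 0 0 0 1;-.98 -.73 -.13 0 0 0 1;-.98 -.73 -.13 0 0 0 1'
python3 -m inch '-.98 -.73 -.13 0 0 0 1;-.98 -.73 -.13 0 0 0 1;-.98 -.73 -.13 0 0 0 1;-.98 -.73 -.13 0 0 0 1;-.98 -.73 -.13 0 0 0 1;-.98 -.73 -.13 0 0 0 1;-.98 -.73 -.13 0 0 0 1;-.98 -.73 -.13 0 0 0 1'
python3 -m inch '-.98 -.73 -.13 0 0 0 1;-.98 -.73 -.13 0 0 0 1;-.98 -.73 -.13 0 0 0 1;-.98 -.73 -.13 0 0 0 1;-.98 -.73 -.13 0 0 0 1;-.98 -.73 -.13 0 0 0 1;-.98 -.73 -.13 0 0 0 1;-.98 -.73 -.13 0 0 0 1'
python3 -m inch '-.98 -.73 -.13 0 0 1 1;-.98 -.73 -.13 0 0 1 1;0 0 0 0 0 1 1;0 0 0 0 0 1 1;0 0 0 0 0 1 1;0 0 0 0 0 1 1;0 0 0 0 0 1 1;0 0 0 0 0 1 1'
python3 -m inch '0 0 0 0 0 1 1;0 0 0 0 0 1 1;0 0 0 0 0 1 1;0 0 0 0 0 1 1;0 0 0 0 0 1 1;0 0 0 0 0 1 1;0 0 0 0 0 .5 1;0 0 0 0 0 0 1'
python3 - <<'E'
from h import *
a=shot('wrist','w1');cv2.imwrite('pics/w1b.png',cv2.resize(a,(800,600)))
for t in ['case','ledge','seat']: find('wrist',t)
s=arm.state(); print(s['position'],np.array(s['tool_rot']).round(3).tolist(),s['time_s'])
E
```

```text
time_s: 1.12
position: [0.2811, 0.4789, 0.2525]
tool_rot: [[-0.971, 0.24, 0.0], [0.24, 0.971, 0.0], [-0.0, 0.001, -1.0]]
contact_force: [0.5, 0.3, 0.2]
gripper_width: 1.002
gripper_force: 0.0
time_s: 1.78
position: [0.4052, 0.3278, 0.2733]
tool_rot: [[-0.971, 0.24, 0.0], [0.24, 0.971, 0.001], [-0.0, 0.001, -1.0]]
contact_force: [-0.1, 0.5, -0.8]
gripper_width: 1.003
gripper_force: 0.0
time_s: 2.45
position: [0.5293, 0.1768, 0.2941]
tool_rot: [[-0.971, 0.24, 0.001], [0.24, 0.971, 0.0], [-0.0, 0.001, -1.0]]
contact_force: [0.2, -0.7, -0.3]
gripper_width: 0.999
gripper_force: 0.0
time_s: 3.12
position: [0.5581, 0.1388, 0.299]
tool_rot: [[-0.632, 0.775, 0.0], [0.775, 0.632, 0.0], [0.0, 0.0, -1.0]]
contact_force: [-0.1, 0.0, -0.0]
gripper_width: 1.001
gripper_force: 0.0
time_s: 3.78
position: [0.5581, 0.1388, 0.2991]
tool_rot: [[-0.166, 0.986, 0.0], [0.986, 0.166, 0.0], [0.0, 0.0, -1.0]]
contact_force: [0.7, 0.3, 0.6]
gripper_width: 1.0
gripper_force: 0.0
wrist case 0.88 [0.5537 0.1428 0.0032] [251. 153.]
wrist ledge 0.95 [0.4743 0.1261 0.0842] [187. 166.]
wrist seat 0.97 [0.5545 0.1406 0.0757] [251. 164.]
[0.55812485 0.13880163 0.29899778] [[-0.168, 0.986, 0.0], [0.986, 0.168, 0.0], [0.0, 0.0, -1.0]] 3.9833
```

View pics/w1b.png

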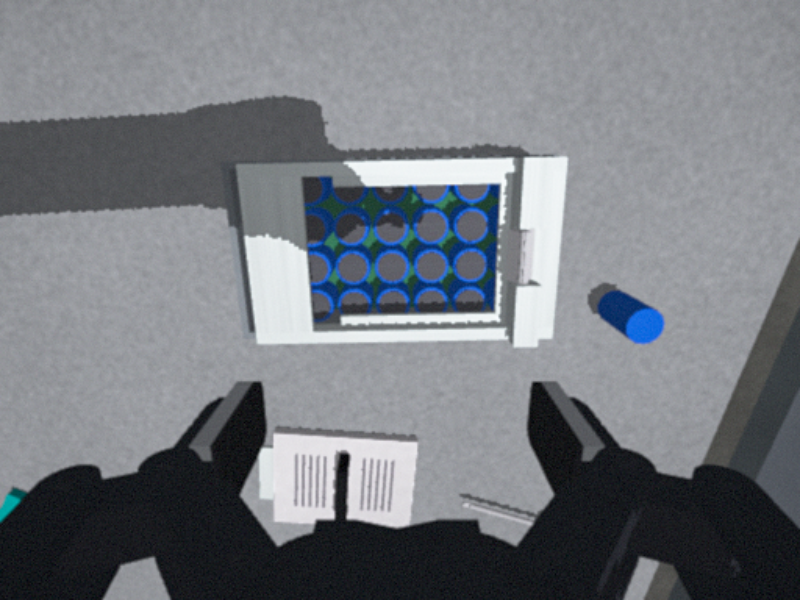

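The picture shows the ledge plate on the left, its free edge running from (303,178) to (312,330), the open bay, and the far wall with the catch at (525,257). Below it is the cover, with the lip pointing left. Next I'll measure the frame from these edges.

Run:
```python
from h import *
k=arm.camera_params('wrist');R=np.array(k['R']);c=-R.T@k['t']; print(c)
def ray(u,v,z):
    u=u*.64;v=v*.64
    d=R.T@np.array([(u-k['cx'])/k['fx'],(v-k['cy'])/k['fy'],1]); return c+d*(z-c[2])/d[2]
P={'ledgeA':(303,178,.0895),'ledgeB':(312,330,.0895),'endA':(237,165,.0895),'endB':(257,343,.0895),'farA':(567,156,.107),'farB':(553,338,.107),'inA':(522,157,.107),'inB':(515,345,.107),
'wallA0':(345,161,.0895),'wallB0':(340,343,.0895),'restfarA':(500,183,.076),'restfarB':(497,318,.076)}
W={n:ray(*p) for n,p in P.items()}
for n in W: print(n,W[n].round(4))
d=W['ledgeA']-W['ledgeB'];print('ledge dir yaw',np.degrees(np.arctan2(-d[0],d[1])),np.linalg.norm(d))
d=W['endA']-W['endB'];print('end yaw',np.degrees(np.arctan2(-d[0],d[1])),np.linalg.norm(d))
d=W['farA']-W['farB'];print('far yaw',np.degrees(np.arctan2(-d[0],d[1])),np.linalg.norm(d))
d=(W['farA']+W['farB']-W['endA']-W['endB']);print('yaw',np.degrees(np.arctan2(d[1],d[0])),np.linalg.norm(d)/2)
cv2.imwrite('pics/w1c.png',cv2.resize(cv2.imread('pics/w1.png')[90:230,145:370],None,fx=3.5,fy=3.5,interpolation=cv2.INTER_CUBIC))
```

```text
[0.54534886 0.21188524 0.44131331]
ledgeA [0.4777 0.1906 0.0895]
ledgeB [0.4983 0.0701 0.0895]
endA [0.428  0.1917 0.0895]
endB [0.454  0.0508 0.0895]
farA [0.6635 0.238  0.107 ]
farB [0.6908 0.1027 0.107 ]
inA [0.6323 0.232  0.107 ]
inB [0.6624 0.0917 0.107 ]
wallA0 [0.5073 0.2081 0.0895]
wallB0 [0.5229 0.0625 0.0895]
restfarA [0.6282 0.212  0.076 ]
restfarB [0.6519 0.1023 0.076 ]
ledge dir yaw 9.703148067598468 0.12224826842385964
end yaw 10.454808340199211 0.14330388875350322
far yaw 11.394018514726678 0.13804162617881843
yaw 11.739053580302011 0.24184402549181058
```

View pics/w1c.png

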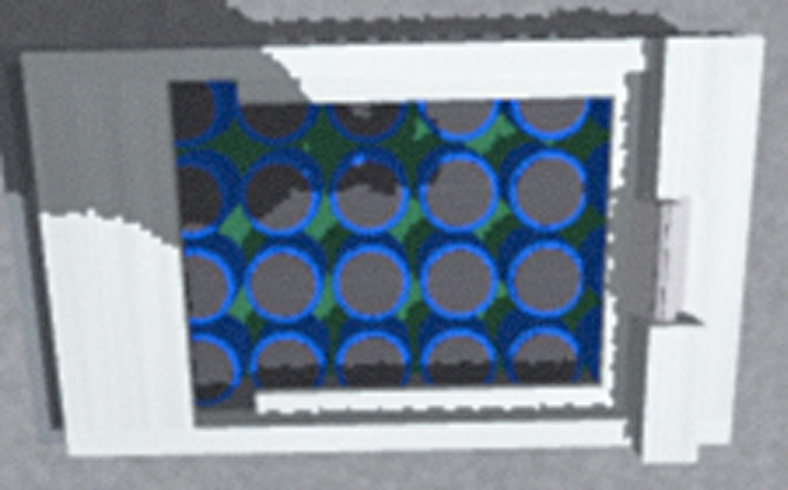

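Frame edges agree: the seat centre is about (0.5686, 0.1455) at yaw 10.4°, which puts the frame about +15 mm off nominal. Now to the cover.

```bash
python3 -m inch '-.965 -.21 .1 0 0 0 1;-.965 -.21 .1 0 0 0 1;-.965 -.21 .1 0 0 0 1;-.965 -.21 .1 0 0 0 1;-.965 -.21 .1 0 0 0 1;-.965 -.21 .1 0 0 0 1;-.965 -.21 .1 0 0 0 1' >/dev/null
python3 -m inch '-.965 -.21 .2 0 0 0 1;-.965 -.21 .2 0 0 0 1;-.965 -.21 .2 0 0 0 1;-.965 -.21 .2 0 0 0 1;-.965 -.21 .2 0 0 0 1;-.965 -.21 .2 0 0 0 1;-.965 -.21 .2 0 0 1 1; 0 0 0 0 0 0 1' | head -3
python3 - <<'E'
from h import *
a=shot('wrist','w2');cv2.imwrite('pics/w2b.png',cv2.resize(a,(800,600)))
for t in ['cover','handle','lip_tip','far_edge']: find('wrist',t)
E
```

```text
time_s: 5.23
position: [0.5439, -0.1427, 0.2565]
tool_rot: [[-0.079, 0.997, -0.001], [0.997, 0.079, -0.003], [-0.002, -0.001, -1.0]]
wrist cover 0.87 [ 5.408e-01 -1.356e-01  5.000e-04] [251. 159.]
wrist cover 0.79 [ 0.4439 -0.3372  0.0052] [179. 280.]
wrist cover 0.71 [ 0.1903 -0.3119  0.0009] [ 15. 252.]
wrist cover 0.34 [ 6.250e-01 -1.204e-01  5.000e-04] [312. 153.]
wrist handle 0.87 [ 0.4462 -0.3383  0.0345] [175. 293.]
wrist handle 0.63 [ 0.5426 -0.1321  0.0332] [252. 162.]
wrist lip_tip 0.65 [ 0.4486 -0.1391 -0.0007] [184. 157.]
wrist lip_tip 0.61 [ 0.6407 -0.3354 -0.0007] [301. 288.]
wrist lip_tip 0.57 [ 0.3986 -0.2583  0.0057] [148. 233.]
wrist lip_tip 0.56 [ 0.2257 -0.2217 -0.0003] [ 30. 199.]
wrist far_edge 0.96 [ 0.811  -0.3071  0.0016] [410. 282.]
wrist far_edge 0.79 [ 0.4814 -0.4066  0.0039] [200. 319.]
wrist far_edge 0.7 [ 0.6267 -0.122   0.001 ] [312. 156.]
wrist far_edge 0.69 [ 0.1645 -0.3847 -0.0021] [  6. 290.]
```

View pics/w2b.png

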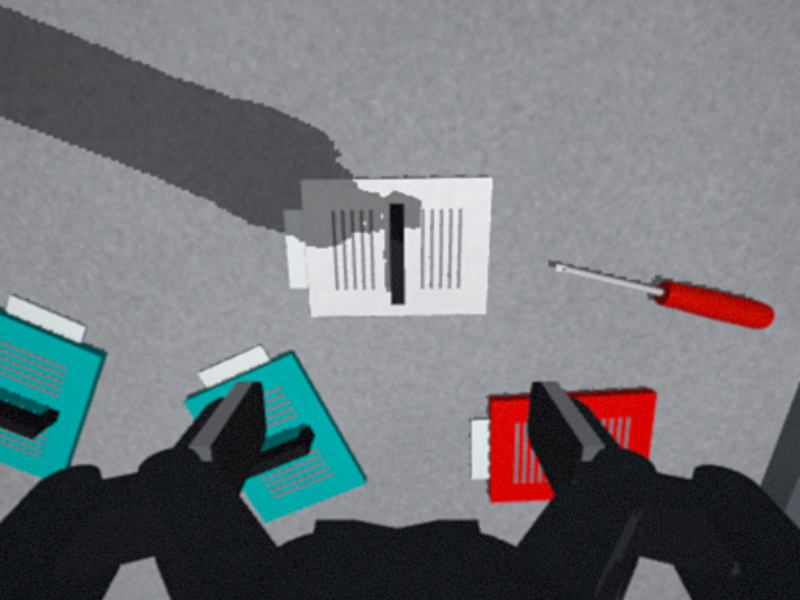

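The picture shows the white pan with corners (302,179), (492,178), (487,314) and (311,317), and the bar running from (397,204) to (398,304).

```bash
cat >> h.py <<'E'
def ray(u,v,z,s=.64,c='wrist'):
    k=arm.camera_params(c);R=np.array(k['R']);o=-R.T@k['t']
    d=R.T@np.array([(u*s-k['cx'])/k['fx'],(v*s-k['cy'])/k['fy'],1]); return o+d*(z-o[2])/d[2]
def yaw(d): return np.degrees(np.arctan2(d[1],d[0]))
E
python3 - <<'E'
from h import *
a,b,c,d=[ray(*p,.012) for p in [(302,179),(492,178),(487,314),(311,317)]]
m=(a+b+c+d)/4;print('centre',m,yaw(b-a),yaw(c-d),yaw(a-d)-90,yaw(b-c)-90,np.linalg.norm(b-a),np.linalg.norm(a-d))
e,f=ray(397,204,.044),ray(398,304,.044);print('bar',(e+f)/2,yaw(e-f)-90,np.linalg.norm(e-f))
s=arm.state();T=np.array(s['tool_rot']);print(s['position'],yaw(T[:,1]))
for t in [(m+(e+f)/2)/2]: print('delta tool mm',(T.T@(np.r_[t[:2],.019]-s['position'])*1000).round(1))
E
```

```text
centre [ 0.5468671 -0.1325781  0.012    ] 5.4717512313704875 6.204136188813192 5.549068459827282 6.56320771397364 0.1579218849848944 0.12117204711599452
bar [ 0.54623021 -0.13128849  0.044     ] 5.796604495477439 0.0811214281101152
[ 0.54576691 -0.13595409  0.25704488] 5.207704493688473
delta tool mm [  3.8   1.1 238. ]
```

```bash
python3 -m inch '.19 .05 1 0 0 -.15 1;0 0 1 0 0 0 1;0 0 1 0 0 0 1;0 0 1 0 0 0 1;0 0 1 0 0 0 1;0 0 1 0 0 0 1;0 0 1 0 0 0 1;0 0 1 0 0 0 1' >/dev/null
python3 -m inch '0 0 1 0 0 0 1;0 0 1 0 0 0 1;0 0 .8 0 0 0 1;0 0 .6 0 0 0 1;0 0 .45 0 0 0 1;0 0 0 0 0 0 1;0 0 0 0 0 0 1'
python3 -m inch '0 0 0 0 0 0 -1;0 0 0 0 0 0 -1;0 0 0 0 0 0 -1;0 0 0 0 0 0 -1;0 0 0 0 0 0 -1;0 0 0 0 0 0 -1;0 0 0 0 0 0 -1;0 0 0 0 0 0 -1' 60
python3 -m inch '0 0 0 0 0 0 -1;0 0 0 0 0 0 -1;0 0 0 0 0 0 -1;0 0 0 0 0 0 -1'
```

```text
time_s: 6.73
position: [0.5463, -0.1333, 0.0201]
tool_rot: [[-0.101, 0.995, 0.0], [0.995, 0.101, 0.0], [0.0, 0.0, -1.0]]
contact_force: [0.5, 0.0, 0.0]
gripper_width: 1.0
gripper_force: 0.0
time_s: 7.4
position: [0.5458, -0.1337, 0.0203]
tool_rot: [[-0.1, 0.995, -0.0], [0.995, 0.1, 0.0], [0.0, -0.0, -1.0]]
contact_force: [-3.0, -0.5, 4.5]
gripper_width: 0.124
gripper_force: 61.7
time_s: 7.73
position: [0.5458, -0.1337, 0.0202]
tool_rot: [[-0.1, 0.995, -0.0], [0.995, 0.1, 0.0], [0.0, -0.0, -1.0]]
contact_force: [-2.7, -1.0, 5.9]
gripper_width: 0.123
gripper_force: 61.8
```

```bash
python3 -m inch '0 0 -.4 0 0 0 -1;0 0 -.8 0 0 0 -1;0 0 -1 0 0 0 -1;0 0 -1 0 0 0 -1;0 0 -1 0 0 0 -1;0 0 -1 0 0 0 -1;0 0 -1 0 0 0 -1;0 0 -1 0 0 0 -1'
python3 -m inch '0 0 -1 0 0 0 -1;0 0 -1 0 0 0 -1;.98 .204 0 0 0 0 -1;.98 .204 0 0 0 0 -1;.98 .204 0 0 0 0 -1;.98 .204 0 0 0 0 -1;.98 .204 0 0 0 0 -1;.98 .204 0 0 0 0 -1'
python3 -m inch '.98 .204 0 0 0 0 -1;.98 .204 0 0 0 0 -1;.98 .204 0 0 0 0 -1;.98 .204 0 0 0 0 -1;.98 .204 0 0 0 0 -1;.98 .204 0 0 0 0 -1;.98 .204 0 0 0 0 -1;.98 .204 0 0 0 0 -1'>/dev/null
python3 -m inch '0 0 0 0 0 -1 -1;0 0 0 -1 0 0 -1;0 0 0 -1 0 0 -1;0 0 0 -1 0 0 -1;0 0 0 -1 0 0 -1;0 0 0 -.36 0 0 -1;0 0 0 0 0 0 -1'
python3 - <<'E'
from h import *
a=shot('wrist','w3');cv2.imwrite('pics/w3b.png',cv2.resize(a,(800,600)))
for t in ['cover','lip_tip','far_edge','seat','ledge']: find('wrist',t)
E
```

```text
time_s: 8.4
position: [0.5455, -0.1333, 0.1644]
tool_rot: [[-0.1, 0.995, -0.001], [0.995, 0.1, 0.0], [0.0, -0.001, -1.0]]
contact_force: [0.1, 0.1, -3.7]
gripper_width: 0.127
gripper_force: 60.3
time_s: 9.07
position: [0.5582, -0.0131, 0.2034]
tool_rot: [[-0.1, 0.995, -0.001], [0.995, 0.1, 0.0], [0.0, -0.001, -1.0]]
contact_force: [0.2, 0.7, -4.1]
gripper_width: 0.121
gripper_force: 60.5
time_s: 10.32
position: [0.5726, 0.1447, 0.2023]
tool_rot: [[-0.18, 0.925, 0.334], [0.984, 0.169, 0.062], [0.001, 0.339, -0.941]]
contact_force: [-0.9, -0.3, -3.3]
gripper_width: 0.125
gripper_force: 60.6
wrist cover 0.6 [0.5804 0.1424 0.1848] [251. 237.]
wrist lip_tip 0.6 [0.4895 0.1256 0.1509] [ 91. 237.]
wrist far_edge 0.81 [0.654  0.1558 0.2132] [380. 238.]
wrist far_edge 0.73 [0.4772 0.1268 0.0872] [ 86. 203.]
wrist ledge 0.86 [0.4782 0.1272 0.088 ] [ 87. 203.]
```

View pics/w3b.png

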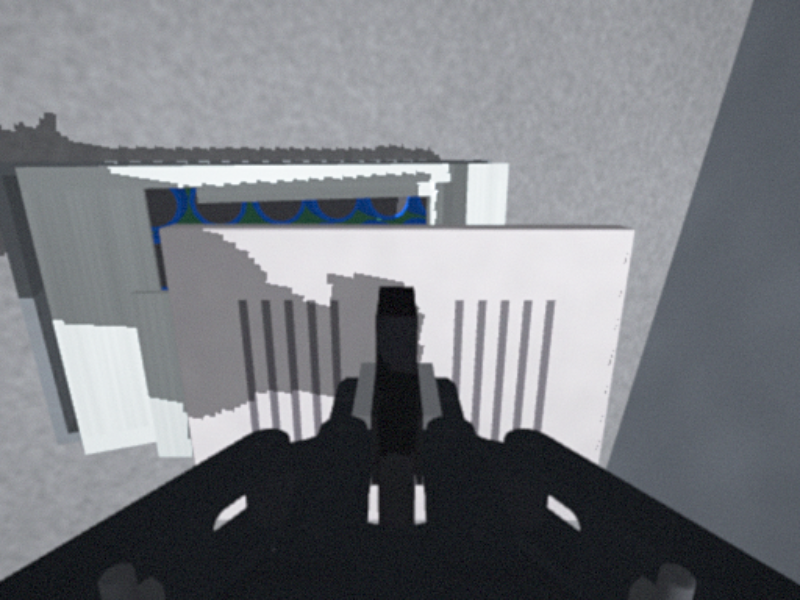

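The cover is held level in the jaws and tilted, its +y edge at row ~229 from (165,227) to (633,230). The lip hides part of the ledge at left. I'll compute the cover's offset in the hand from this edge.

```bash
cat >> h.py <<'E'
F=np.array([.5686,.1455,0]);YW=np.radians(10.4)
U=np.array([np.cos(YW),np.sin(YW),0]);N=np.array([-U[1],U[0],0]);FR=np.c_[U,N,[0,0,1]]
def fr(X): return FR.T@(np.array(X)-F)*1000
E
python3 - <<'E'
from h import *
s=arm.state();T=np.array(s['tool_rot']);p=np.array(s['position'])
k=arm.camera_params('wrist');R=np.array(k['R']);o=-R.T@k['t']
def toolplane(u,v,zt):
    d=T.T@(R.T@np.array([(u*.64-k['cx'])/k['fx'],(v*.64-k['cy'])/k['fy'],1])); oo=T.T@(o-p)
    return ((oo+d*(zt-oo[2])/d[2])*1000).round(1)
for q in [(165,227),(633,230),(605,460),(192,460)]: print('pan',toolplane(*q,.0082))
print('handle',toolplane(397,288,-.0238))
print('TCP in frame',fr(p),'tool in frame',(FR.T@T).round(3).tolist())
for n,u,v,z in [('ledge',147,190,.0895),('ledge2',163,290,.0895),('end',17,167,.0895),('end2',85,452,.0895),('far',508,164,.107),('outer wall',300,164,.0895)]: print(n,fr(ray(u,v,z)).round(1))
E
```

```text
pan [ 54.3 -77.4   8.2]
pan [53.3 78.7  8.2]
pan [-36.7  81.6   8.2]
pan [-36.7 -80.6   8.2]
handle [ 41.9  -0.2 -23.8]
TCP in frame [  7.29003296  -1.74836656 203.99171198] tool in frame [[0.002, 0.94, 0.341], [1.0, -0.002, -0.001], [-0.001, 0.341, -0.94]]
ledge [-77.9  61.   89.5]
ledge2 [-78.   11.5  89.5]
end [-126.8   71.7   89.5]
end2 [-126.9  -72.7   89.5]
far [110.2  72.5 107. ]
outer wall [-4.8 72.7 89.5]
```

Run:
```python
from h import *
im=cv2.imread('pics/w3.png')
print('cols (each v rows 138..156) gray')
for u in (290,330,370,395): print(u,im[138:156,u].mean(1).astype(int))
print('bar col rows 178-212');print([int(x) for x in im[178:212,252].mean(1)],[int(x) for x in im[178:212,258].mean(1)])
print('bar row'); 
for v in (188,196,204,215): print(v,im[v,234:274].mean(1).astype(int))
for v in (150,170,200,240,280): print('R',v,im[v,382:412].mean(1).astype(int))
for v in (150,165,180,200,240): print('L',v,im[v,96:126].mean(1).astype(int))
print(arm.camera_params('wrist')['cx'],arm.camera_params('wrist')['cy'])
```

```text
cols (each v rows 138..156) gray
290 [114 115 119 115 114 114 114 126 166 219 235 234 234 234 233 232 233 234]
330 [158 161 167 170 164 152 118 117 154 213 236 233 233 234 234 233 233 231]
370 [168 160 160 164 161 145 116 113 147 213 237 234 233 235 232 233 232 235]
395 [171 171 168 165 163 164 126 110 147 212 237 237 234 236 235 233 232 234]
bar col rows 178-212
[225, 170, 125, 128, 122, 64, 14, 21, 24, 13, 26, 24, 15, 15, 12, 18, 17, 27, 15, 4, 18, 18, 18, 22, 19, 28, 32, 24, 32, 27, 30, 31, 39, 30] [228, 231, 215, 168, 150, 95, 41, 10, 5, 8, 9, 17, 18, 13, 15, 16, 18, 6, 15, 17, 24, 21, 23, 17, 25, 23, 31, 36, 39, 34, 30, 27, 39, 25]
bar row
188 [130 128 129 131 133 128 131 128  69  14  14  19  14  16  13  16  21  23
  26  17   5  18  17  21   9  17  18  16  16   9  39 126 224 232 228 229
 227 229 227 228]
196 [129 126 130 124 130 136 123  77  21  17  16  15  14  28  11   9   7   3
  15  20  20  17  14  20  15   4  13  25  14  15  15  36  94 161 215 228
 229 227 228 228]
204 [132 133 126 132 130 123  77  31  22  26  22  20  31  29  29  32  35  34
  32  34  33  33  29  37  31  27  
[... 851 characters left out ...]
3 100 100 101  97]
L 150 [114  89  67  62  64  75 113 127 130 130 132 127 127 128 129 128 127 132
 130 132 129 126 134 128 133 127 129 129 130 129]
L 165 [132 131 129 108  75  52  53  56  90 126 133 133 128 132 130 127 129 127
 125 129 133 129 132 135 129 129 131 132 129 128]
L 180 [135 133 132 128 129 119  86  59  45  47  78 128 133 134 130 131 125 131
 132 130 132 127 131 127 129 129 131 132 131 131]
L 200 [132 134 135 131 127 133 133 135 127 127 130 125 129 125 129 128 130 129
 130 126 131 128 133 129 128 124 131 134 127 129]
L 240 [129 128 131 128 128 127 132 130 131 131 126 127 133 131 128 131 126 125
 126 128 128 131 135 134 131 134 133 133 135 134]
253.55484213731123 193.4431385778944
```

```bash
cat > fit.py <<'E'
from h import *
from scipy.optimize import least_squares
from scipy.spatial.transform import Rotation as Ro
s=arm.state();T=np.array(s['tool_rot']);p=np.array(s['position'])
k=arm.camera_params('wrist');R=np.array(k['R']);t=np.array(k['t'])
# cover axes in tool: cover x->tool y, y->tool x, z->-tool z
C=np.array([[0,1,0],[1,0,0],[0,0,-1.]])
def proj(q,c):
    X=p+T@(Ro.from_rotvec(q[3:])@(C@(np.array(c)/1000)+[0,0,.0202])+q[:3])
    y=R@X+t; return np.array([k['fx']*y[0]/y[2]+k['cx'],k['fy']*y[1]/y[2]+k['cy']])
def line(q,a,b,u=None,v=None):
    A,B=proj(q,a),proj(q,b)
    return (A+(B-A)*(u-A[0])/(B[0]-A[0]))[1]-v if 0 else A,B
def at_u(q,a,b,u): A,B=proj(q,a),proj(q,b); return A[1]+(B[1]-A[1])*(u-A[0])/(B[0]-A[0])
def at_v(q,a,b,v): A,B=proj(q,a),proj(q,b); return A[0]+(B[0]-A[0])*(v-A[1])/(B[1]-A[1])
def res(q):
    r=[at_u(q,(-80,60,12),(80,60,12),u)-v for u,v in [(290,146.2),(330,146.6),(370,146.7),(395,146.7)]]
    r+=[at_u(q,(-80,60,0),(80,60,0),u)-v for u,v in [(330,143.5),(370,143.4),(395,143.8)]]
    r+=[at_v(q,(80,60,12),(80,-60,12),v)-u for v,u in [(150,405.6),(170,402.4),(200,397.9),(240,391.5),(280,385.3)]]
    r+=[at_v(q,(-80,60,12),(-80,-60,12),v)-u for v,u in [(150,101.8),(165,104.0),(180,106.1)]]
    r+=[(proj(q,(0,40,24))[1]-183.3)*.7,(proj(q,(0,40,44))[1]-203.2)*.7]
    return np.r_[r,q[:3]*100,q[3:]*3]
o=least_squares(res,np.zeros(6));print((o.x[:3]*1000).round(1),np.degrees(o.x[3:]).round(2));print(o.fun.round(1))
print('nominal pred',proj(np.zeros(6),(0,60,12)),proj(np.zeros(6),(0,60,0)),proj(np.zeros(6),(80,60,12)),proj(np.zeros(6),(80,-60,12)),proj(np.zeros(6),(0,40,24)),proj(np.zeros(6),(0,40,44)))
E
python3 fit.py
```

```text
Traceback (most recent call last):
  File "fit.py", line 23, in <module>
    o=least_squares(res,np.zeros(6));print((o.x[:3]*1000).round(1),np.degrees(o.x[3:]).round(2));print(o.fun.round(1))
  File "fit.py", line 17, in res
    r=[at_u(q,(-80,60,12),(80,60,12),u)-v for u,v in [(290,146.2),(330,146.6),(370,146.7),(395,146.7)]]
       ~~~~^^^^^^^^^^^^^^^^^^^^^^^^^^^^
  File "fit.py", line 14, in at_u
    def at_u(q,a,b,u): A,B=proj(q,a),proj(q,b); return A[1]+(B[1]-A[1])*(u-A[0])/(B[0]-A[0])
                           ~~~~^^^^^
  File "fit.py", line 9, in proj
    X=p+T@(Ro.from_rotvec(q[3:])@(C@(np.array(c)/1000)+[0,0,.0202])+q[:3])
           ~~~~~~~~~~~~~~~~~~~~~^^~~~~~~~~~~~~~~~~~~~~~~~~~~~~~~~~~
ValueError: matmul: Input operand 0 does not have enough dimensions (has 0, gufunc core with signature (n?,k),(k,m?)->(n?,m?) requires 1)
```

```bash
sed -i 's/Ro.from_rotvec(q\[3:\])@/Ro.from_rotvec(q[3:]).as_matrix()@/; /^def line/,/^    return (A/d; /if 0 else A,B/d; /^    A,B=proj(q,a),proj(q,b)$/d' fit.py; python3 fit.py
```

```text
[-5.6 -5.   0.6] [-5.18  0.34  0.12]
[-0.7 -0.5 -0.1  0.3 -0.5  0.2  0.1  0.2  0.2 -0.1 -0.1 -0.3 -0.1  0.
  0.3  3.4 -1.5 -0.6 -0.5  0.1 -0.3  0.   0. ]
nominal pred [254.27007758 134.16375366] [254.21843622 132.09120597] [409.6097902 134.1020236] [379.76798026 325.56312912] [254.31426388 177.51336639] [254.43242806 188.69655536]
```

```bash
sed -i "s/(proj(q,(0,40,24))\[1\]-183.3)\*.7,//; s/return np.r_\[r,.*/return np.r_[r,q[0]*100,q[1]*1500,q[2]*1000,q[3]*200,q[4]*5,q[5]*50]/" fit.py; python3 fit.py
python3 - <<'E'
from h import *
shot('top','t3');find('top','handle');find('top','far_edge');find('top','cover');find('top','lip_tip')
E
```

```text
[-6.5 -0.3  0.8] [0.05 0.07 0.04]
[ 0.4 -0.  -0.1 -0.1  0.1  0.2 -0.1  0.1  0.2  0.   0.2  0.2 -0.3 -0.1
  0.1 -0.5 -0.6 -0.5  0.8  0.2  0.   0. ]
nominal pred [254.27007758 134.16375366] [254.21843622 132.09120597] [409.6097902 134.1020236] [379.76798026 325.56312912] [254.31426388 177.51336639] [254.43242806 188.69655536]
top handle 0.97 [ 0.4428 -0.343   0.0323] [386. 207.]
top handle 0.85 [ 0.7333 -0.3285  0.0316] [376. 109.]
top handle 0.82 [0.5694 0.1412 0.2152] [212. 149.]
top far_edge 0.97 [ 0.4783 -0.412   0.0005] [405. 196.]
top far_edge 0.89 [ 0.1586 -0.3909  0.    ] [405. 308.]
top far_edge 0.87 [ 0.8157 -0.3172 -0.0042] [367.  88.]
top far_edge 0.59 [0.6617 0.1507 0.2128] [208. 113.]
top cover 0.98 [ 0.1898 -0.3148 -0.0006] [378. 297.]
top cover 0.95 [ 7.301e-01 -3.225e-01  2.000e-04] [371. 114.]
top cover 0.69 [0.5871 0.142  0.1853] [213. 145.]
top cover 0.62 [ 0.4414 -0.3428  0.0015] [383. 208.]
top lip_tip 0.88 [ 0.6366 -0.3376  0.0019] [378. 144.]
top lip_tip 0.82 [ 0.2268 -0.2243 -0.0005] [345. 284.]
top lip_tip 0.71 [ 0.3894 -0.2559  0.0051] [355. 226.]
```

The fit residuals are under 0.6 px: the cover sits −6.5 mm along the tool x axis, which the detectors roughly confirm. I'll shift to correct it and descend to just above the walls.

```bash
python3 -m inch '.41 0 0 0 0 0 -1;0 -.28 .9 0 0 0 -1;0 -.28 .9 0 0 0 -1;0 -.28 .9 0 0 0 -1;0 0 0 0 0 0 -1'
python3 - <<'E'
from h import *
a=shot('wrist','w4');cv2.imwrite('pics/w4b.png',cv2.resize(a,(800,600)))
print(fr(arm.state()['position']))
E
```

```text
time_s: 11.28
position: [0.5735, 0.1535, 0.1429]
tool_rot: [[-0.18, 0.927, 0.329], [0.984, 0.17, 0.058], [-0.002, 0.335, -0.942]]
contact_force: [-1.3, -1.2, -4.7]
gripper_width: 0.123
gripper_force: 60.5
[  7.52445164   6.9641424  145.07192192]
```

View pics/w4b.png

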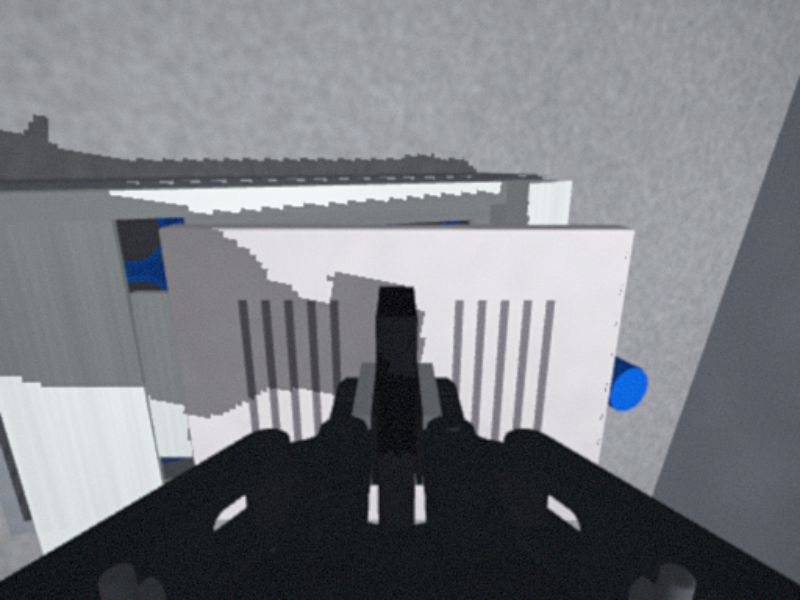

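The picture shows the lip at (133–190, 290–457), still above the ledge edge, the bay corner at (118,220) and the pan's +y edge at row 228.

```bash
python3 - <<'E'
from h import *
im=cv2.imread('pics/w4.png')
for u in (80,85,90,95): print(u,im[132:146,u].mean(1).astype(int))
for v in (150,160,170,180): print(v,im[v,70:92].mean(1).astype(int))
print(fr(ray(118,220,.0895)),fr(ray(126,280,.0895)),fr(ray(118,220,.0835)))
print('outer top',fr(ray(300,184,.0895)),fr(ray(571,181,.107)),fr(ray(528,182,.107)))
E
python3 fit.py | head -1
```

```text
80 [129 127 131 130 131 128 132 127  96  57  52  47  55  48]
85 [128 130 131 129 130 130 129 126  80  51  44  47  54  49]
90 [132 131 130 126 125 128 132 124  73  46  48  52  49  52]
95 [130 132 130 127 134 131 126 106  64  44  48  55  50  54]
150 [131 132 132 117 107  90  62  53  51  50  50  53  49  51  47  52  54  53
  52  53  47  50]
160 [133 132 133 130 130 116 106  86  54  50  54  51  51  51  49  54  51  54
  52  51  52  48]
170 [129 130 128 129 131 135 129 112 103  82  63  57  54  60  55  55  59  62
  63  54  59  56]
180 [126 127 128 132 127 127 128 129 124 113 106  94  71  61  65  59  62  57
  56  52  60  51]
[-80.3273934   61.95480573  89.5       ] [-81.27532558  39.55671291  89.5       ] [-81.58094864  61.33855478  83.5       ]
outer top [-14.1031903   73.63441179  89.5       ] [105.04605513  73.85603691 107.        ] [ 82.03571502  73.72849442 107.        ]
[-6.5 -0.3  0.8] [0.05 0.07 0.04]
```

```bash
python3 -m inch '-.04 -.06 .2 0 0 0 -1;0 -.03 .22 0 0 0 -1;0 -.03 .22 0 0 0 -1;0 -.01 .22 0 0 0 -1;0 0 0 0 0 0 -1;0 0 0 0 0 0 -1'
python3 -c "
from h import *
s=arm.state();print(fr(s['position']),s['contact_force'],s['torque'])"
```

```text
time_s: 11.83
position: [0.5801, 0.1535, 0.1302]
tool_rot: [[-0.179, 0.925, 0.336], [0.984, 0.168, 0.061], [-0.0, 0.342, -0.94]]
contact_force: [0.4, 0.0, -3.9]
gripper_width: 0.124
gripper_force: 60.5
[ 12.77190234   5.77250032 130.24191043] [ 0.37593587  0.01779527 -3.89837578] [-0.11439099  0.65018875 -0.02010519]
```

```bash
python3 -m inch '0 -.07 .19 0 0 0 -1;0 -.11 -.037 0 0 0 -1;0 -.11 -.037 0 0 0 -1;0 -.11 -.037 0 0 0 -1;0 -.11 -.037 0 0 0 -1;0 -.11 -.037 0 0 0 -1;0 -.11 -.037 0 0 0 -1;0 0 0 0 0 0 -1'
python3 -m inch '0 -.1 -.034 0 0 0 -1;0 -.1 -.034 0 0 0 -1;0 0 0 0 0 0 -1'
python3 -c "
from h import *
s=arm.state();print(fr(s['position']),s['contact_force'],s['torque'])"
```

```text
time_s: 12.5
position: [0.5659, 0.151, 0.126]
tool_rot: [[-0.179, 0.925, 0.336], [0.984, 0.168, 0.061], [0.0, 0.342, -0.94]]
contact_force: [0.2, 0.7, -4.5]
gripper_width: 0.127
gripper_force: 60.6
time_s: 12.75
position: [0.5618, 0.1502, 0.1258]
tool_rot: [[-0.179, 0.925, 0.336], [0.984, 0.168, 0.061], [0.0, 0.341, -0.94]]
contact_force: [1.0, 0.5, -4.1]
gripper_width: 0.127
gripper_force: 60.6
[ -5.82069973   5.85392463 125.79347943] [ 0.97546907  0.54106347 -4.09498349] [-0.08952759  0.67363998 -0.04627557]
```

```bash
python3 -m inch '0 -.03 .09 0 0 0 -1;0 -.09 -.033 0 0 0 -1;0 -.09 -.033 0 0 0 -1;0 0 0 0 0 0 -1' | grep -E 'pos|contact'
python3 -m inch '0 -.05 -.018 0 0 0 -1;0 -.05 -.018 0 0 0 -1;0 0 0 0 0 0 -1' | grep -E 'pos|contact'
python3 -m inch '0 -.05 -.018 0 0 0 -1;0 -.05 -.018 0 0 0 -1;0 0 0 0 0 0 -1' | grep -E 'pos|contact'
python3 -c "
from h import *
s=arm.state();print(fr(s['position']),s['contact_force'],s['torque'])"
```

```text
position: [0.5581, 0.1495, 0.1238]
contact_force: [-0.5, 0.6, -3.7]
position: [0.557, 0.1495, 0.1245]
contact_force: [2.7, 0.1, -4.6]
position: [0.5562, 0.1495, 0.1254]
contact_force: [5.4, 2.0, -6.2]
[-11.44428092   6.1537359  125.3850202 ] [ 5.4292296   1.97720095 -6.18455079] [ 0.28892303 -0.78005604  0.28448768]
```

Contact with the ledge felt at 5 N, at the expected place, and the lip tip sits about 10 mm below the ledge. I start swinging the far end down about the lip root.

```bash
python3 -m inch '0 .056 .196 .545 0 0 -1;0 .041 .186 .545 0 0 -1;0 0 0 0 0 0 -1' | grep -E 'pos|contact|rot'
python3 -m inch '0 .035 .188 .545 0 0 -1;0 0 0 0 0 0 -1;0 0 0 0 0 0 -1' | grep -E 'pos|contact|rot'
python3 -c "
from h import *
s=arm.state();T=np.array(s['tool_rot']);print(fr(s['position']),s['contact_force'],s['torque'],np.degrees(np.arcsin(T[2,1])),yaw(T[:,1]))"
```

```text
position: [0.5601, 0.1499, 0.1179]
tool_rot: [[-0.179, 0.95, 0.255], [0.984, 0.173, 0.046], [-0.0, 0.259, -0.966]]
contact_force: [1.0, 1.4, -2.5]
position: [0.561, 0.1503, 0.1143]
tool_rot: [[-0.179, 0.96, 0.215], [0.984, 0.175, 0.039], [-0.0, 0.219, -0.976]]
contact_force: [3.6, 1.5, -3.8]
[ -6.57090148   6.04241955 114.32477358] [ 3.61969506  1.46624011 -3.80178448] [ 0.32426769 -0.36653896  0.25073777] 12.637163718485786 10.309500848771954
```

```bash
python3 -m inch '0 .075 .18 .545 0 0 -1;0 0 0 0 0 0 -1' | grep -E 'pos|contact'
python3 -m inch '0 .044 .18 .545 0 0 -1;0 0 0 0 0 0 -1;0 0 0 0 0 0 -1' | grep -E 'pos|contact'
python3 -c "
from h import *
s=arm.state();T=np.array(s['tool_rot']);print(fr(s['position']),s['contact_force'],s['torque'],np.degrees(np.arcsin(T[2,1])),yaw(T[:,1]))"
```

```text
position: [0.5626, 0.1504, 0.1107]
contact_force: [-0.7, -0.7, -2.9]
position: [0.5633, 0.1504, 0.1069]
contact_force: [1.7, 0.1, -4.3]
[ -4.30528559   5.73068851 106.90897326] [ 1.70166715  0.07052278 -4.29048841] [ 0.11490416 -0.08611408  0.05608991] 7.5080498446380615 10.288916363168543
```

```bash
python3 -m inch '0 .046 .183 .545 0 0 -1;0 0 0 0 0 0 -1;0 0 0 0 0 0 -1' | grep -E 'pos|contact'
python3 -m inch '0 .025 .1 .3 0 0 -1;0 0 0 0 0 0 -1;0 0 0 0 0 0 -1' | grep -E 'pos|contact'
python3 -c "
from h import *
s=arm.state();T=np.array(s['tool_rot']);print(fr(s['position']),s['contact_force'],s['torque'],np.degrees(np.arcsin(T[2,1])),yaw(T[:,1]))"
```

```text
position: [0.564, 0.1505, 0.1032]
contact_force: [-0.7, 0.3, -3.0]
position: [0.5646, 0.1506, 0.1013]
contact_force: [-2.6, -0.7, -4.1]
[ -3.04647892   5.70707462 101.26228441] [-2.64389477 -0.67367691 -4.10286964] [-0.01959746  0.69512564  0.0596314 ] 3.5390457927334076 10.298892050182792
```

```bash
python3 -m inch '0 .023 .109 .39 0 0 -1;0 0 0 0 0 0 -1;0 0 0 0 0 0 -1' | grep -E 'pos|contact'
python3 -m inch '0 .025 .1 .36 0 0 -1;0 0 0 0 0 0 -1;0 0 0 0 0 0 -1' | grep -E 'pos|contact'
python3 -c "
from h import *
s=arm.state();T=np.array(s['tool_rot']);print(fr(s['position']),s['contact_force'],s['torque'],np.degrees(np.arcsin(T[2,1])),yaw(T[:,1]))"
```

```text
position: [0.5657, 0.1508, 0.0993]
contact_force: [-2.6, 0.8, -3.8]
position: [0.5675, 0.1511, 0.0978]
contact_force: [-0.0, 0.2, -2.6]
[-4.44458913e-02  5.69135287e+00  9.78493127e+01] [-0.00432803  0.17277389 -2.63710206] [-0.03559482  0.0799561   0.04191373] 0.30169424567159014 10.297463612957989
```

The sideways catch force has vanished, so it has probably snapped. I'll seat it gently and look.

```bash
python3 -m inch '0 0 .05 .065 0 0 -1;0 0 0 0 0 0 -1;0 0 0 0 0 0 -1' | grep -E 'pos|contact'
python3 -m inch '0 0 .05 0 0 0 -1;0 0 0 0 0 0 -1;0 0 0 0 0 0 -1' | grep -E 'pos|contact'
python3 - <<'E'
from h import *
s=arm.state();T=np.array(s['tool_rot']);print(fr(s['position']),s['contact_force'],s['torque'],np.degrees(np.arcsin(T[2,1])))
a=shot('wrist','w5');cv2.imwrite('pics/w5b.png',cv2.resize(a,(800,600)))
E
```

```text
position: [0.5673, 0.1512, 0.097]
contact_force: [0.2, 0.1, -3.2]
position: [0.5674, 0.1513, 0.0963]
contact_force: [-0.8, -0.3, -1.4]
[-9.32657314e-02  5.86888971e+00  9.63077004e+01] [-0.84698212 -0.27068438 -1.4207544 ] [-0.01811492  0.08852566 -0.02316144] -0.047390775721610934
```

View pics/w5b.png

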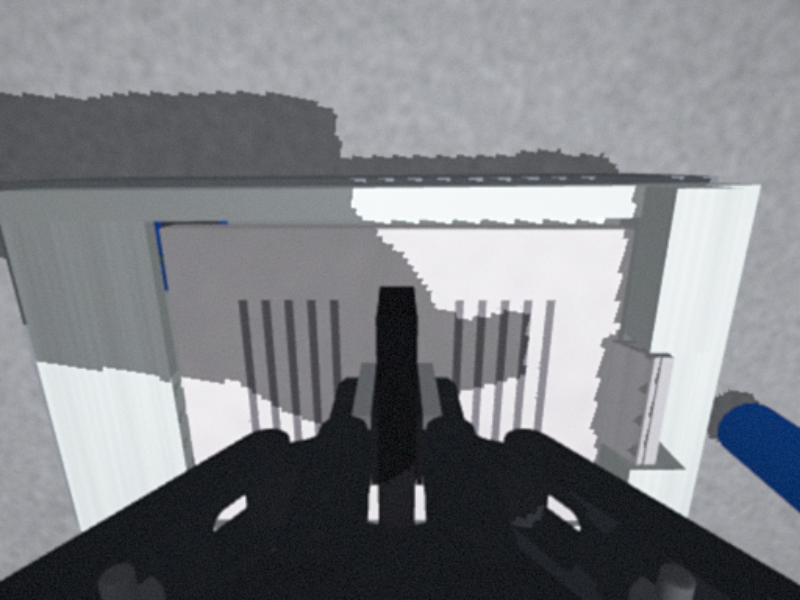

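The picture shows the pan lying in the bay, with a small gap at the ledge (160,250) and the catch nose standing over its right end at (630,400). I'll press slightly further, then let go.

```bash
python3 -m inch '0 0 .04 0 0 0 -1;0 0 0 0 0 0 -1;0 0 0 0 0 0 -1' | grep -E 'pos|contact'
python3 -m inch '0 0 .04 0 0 0 -1;0 0 0 0 0 0 -1;0 0 0 0 0 0 -1' | grep -E 'pos|contact'
python3 -c "
from h import *
s=arm.state();print(s['contact_force'],s['torque'],s['position'])"
```

```text
position: [0.5675, 0.1513, 0.0963]
contact_force: [-2.3, -0.4, 5.9]
position: [0.5675, 0.1512, 0.0962]
contact_force: [-4.8, -1.5, 9.1]
[-4.75100301 -1.50314888  9.09253413] [-0.29305443  0.97037423 -0.02147078] [0.56746297 0.15124991 0.09623165]
```

Hard stop at exactly seated height (96.2 = 76 + 20.2). I'll relax, open and rise.

```bash
python3 -m inch '0 0 -.09 0 0 0 -1;0 0 0 0 0 0 -1;0 0 0 0 0 0 1;0 0 0 0 0 0 1;0 0 0 0 0 0 1;0 0 0 0 0 0 1;0 0 0 0 0 0 1;0 0 0 0 0 0 1'
python3 -m inch '0 0 -.3 0 0 0 1;0 0 -.6 0 0 0 1;0 0 -.8 0 0 0 1;0 0 -.8 0 0 0 1;0 0 -1 0 0 0 1;0 0 -1 0 0 0 1;0 0 -1 0 0 0 1;0 0 0 0 0 0 1'
python3 - <<'E'
from h import *
a=shot('wrist','w6');cv2.imwrite('pics/w6b.png',cv2.resize(a,(800,600)))
for t in ['cover','handle','far_edge','seat','lip_tip']: find('wrist',t)
E
```

```text
time_s: 17.22
position: [0.5671, 0.1512, 0.096]
tool_rot: [[-0.179, 0.984, -0.002], [0.984, 0.179, -0.0], [0.0, -0.002, -1.0]]
contact_force: [0.5, -0.1, -0.5]
gripper_width: 0.959
gripper_force: 0.0
time_s: 17.88
position: [0.57, 0.1517, 0.2118]
tool_rot: [[-0.179, 0.984, 0.006], [0.984, 0.179, 0.003], [0.002, 0.007, -1.0]]
contact_force: [0.6, 0.2, -0.1]
gripper_width: 1.001
gripper_force: 0.0
wrist cover 0.71 [0.5607 0.1458 0.0726] [246. 187.]
wrist handle 0.6 [0.5636 0.1466 0.104 ] [249. 197.]
wrist far_edge 0.7 [0.6435 0.1608 0.069 ] [331. 187.]
wrist lip_tip 0.65 [0.4693 0.1273 0.0674] [156. 188.]
```

View pics/w6b.png

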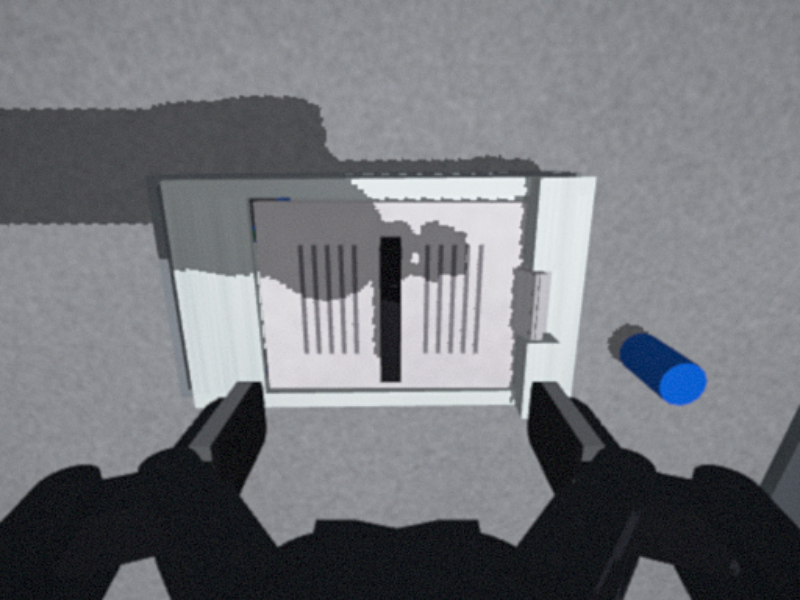

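The picture shows the pan flat within the walls, corners (253,200), (523,203), (513,388) and (268,388), with the catch nose out over its end at (525,300). I'll check numerically that it is level, then hand in.

Run:
```python
from h import *
a,b,c,d=[ray(*p,.088) for p in [(253,200),(523,203),(513,388),(268,388)]]
n=np.linalg.norm
print('widths -x,+x',n(a-d),n(b-c),'lengths',n(b-a),n(c-d),fr((a+b+c+d)/4))
if abs(n(a-d)-n(b-c))<.006: print(arm.hand_in())
```

```text
widths -x,+x 0.11790276883731886 0.11600777326042913 lengths 0.15240296718402255 0.15696225737917086 [-5.94103281  1.64419789 88.        ]
the job is handed in; nothing more can be done
None
```

The cover is hooked under the ledge, flush in its seat and let go, and the job is handed in (about 18 s on the clock). The last picture shows the catch out over its end. Contact readings stayed under about 14 N, and I never touched the capacitor, screwdriver or tray.

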